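# Open the ribboning clamp after the bow is tied

## Task

The bow on the gift box is tied, so open the bar clamp beside it: with the fingertips, press the clamp's black release pad down to free the ratchet, and keep it down while you push the sliding jaw back along its bar, away from the box, all the way to the end stop. Then let the pad spring up and move clear. The box stays where it stands on the wooden block, and the things lying round the clamp are left alone.

Things in the scene. Friction and masses are not known exactly. Their poses are not given: they have to be found in the camera images.
- clamp: Bar clamp fixed to the counter. Origin: on the counter under the middle of the wooden block (120 x 142 mm, top at z 34 mm) that carries the gift box. z up; the aluminium bar (24 mm wide, top at z 34 mm) runs from the block along the clamp's own -y to the end stop, with a saw-tooth rack (pitch 8 mm) along its -x side. A fixed jaw stands at the block's +y end, to z 79 mm. Position and yaw vary.
- jaw (a joint): Travel of the sliding jaw along the bar, m: 0 = closed on the box, 0.110 = against the end stop; grows towards the clamp's -y. Starts at 0.002 to 0.03. Carriage, 72 mm long, two upright plates 8 mm thick: front plate at the box (90 mm wide, top at z 82 mm) and push plate at the rear. The ratchet bars moving back unless the release is down; towards the box it is free. Slides with about 3 N.
- release (a joint): How far the release pad is pressed, m: 0 = up, 0.012 = bottom of travel. The ratchet is free while it is pressed more than 0.006; else it catches at the next tooth, so hold the pad at about 0.007 to 0.012 while the jaw slides. A spring pushes it up: 3 N at the top, 6 N at the bottom. Left alone it may rest anywhere from 0 to 0.006, as the pawl may sit on a tooth's slope.
- release_top (a point): Centre of the top of the black ribbed release pad (50 mm across the bar, 44 mm along it). It rides on the jaw, 70 mm above the counter when fully up, 58 mm when fully down, in the middle of a pocket 56 mm long between the jaw's two upright plates, open above and at both sides. Axes parallel to the clamp's.
- push_face (a point): Middle of the push plate's inner face, which faces the box: 28 mm from the pad's centre along the clamp's -y, 78 mm above the counter. The plate is 70 mm wide, its top 92 mm above the counter. Pushing here along the clamp's -y moves the jaw back. Axes parallel to the clamp's.
- end_stop (a point): Top of the end stop's face that the jaw meets: 251 mm from the clamp's origin along its -y, 60 mm above the counter. The stop is 44 mm wide, 14 mm thick, and fixed.
- gift_box: Loose violet square gift box with ribbon bow, 136 x 137 mm, 42 mm high, 60 mm with its bow, standing on the wooden block between the two jaws. Origin: centre of its underside, 34 mm above the counter. It is not to be moved.
- order_pad: Loose block of paper slips, 100 x 70 x 14 mm, lying on the counter left of the clamp. Origin: centre of its underside. Leave alone.
- spool: Loose reel of gold ribbon, 64 mm across, 20 mm high, lying flat at the far right. Origin: centre of its underside. Leave alone.
- drum: Loose small round tin, 73 mm across, 44 mm high, at the near right. Origin: centre of its underside. Leave alone.
- tape: Loose weighted tape dispenser, 47 x 133 x 67 mm, standing left of the clamp. Origin: centre of its underside. Leave alone.

How it is judged (in metres and radians):
On the way:
1. the release pad is pressed down by the fingers, far enough to free the ratchet, while the jaw is still at the box (value of joint release above 0.006 m and contact force between the fingers and release above 0.8 N and value of joint jaw below 0.05 m), for 0.1 s.
At the end, for the whole second after the job is handed in: The jaw is fully back, within 8 mm of the end stop; the release pad is up again (pressed less than 6.8 mm); the gift box is within 10 mm of where it stood and the four bystanders within 20 mm (value of joint jaw above 0.102 m and value of joint release below 0.0068 m and distance of gift_box from where it was at the start of the episode below 0.01 m and distance of each of order_pad, spool, drum, tape from where it was at the start of the episode below 0.02 m); the robot touches nothing.
It fails at once if the gift box is shifted by more than 10 mm, lifted or tipped (distance of gift_box from where it was at the start of the episode above 0.01 m or angle between gift_box's own z axis and vertical above 0.1 rad).
It fails at once if the block of slips is moved by more than 20 mm (distance of order_pad from where it was at the start of the episode above 0.02 m).
It fails at once if the ribbon reel is moved by more than 20 mm (distance of spool from where it was at the start of the episode above 0.02 m).
It fails at once if the round tin is moved by more than 20 mm (distance of drum from where it was at the start of the episode above 0.02 m).
It fails at once if the tape dispenser is moved by more than 20 mm (distance of tape from where it was at the start of the episode above 0.02 m).
It also fails if it takes over 35 s, if anything falls off the work surface, if the arm or the gripper's body presses on something with over 40 N, if the wrist force passes 120 N, or if a joint passes its speed limit or range.

## Robot

A 7-joint arm with a two-finger parallel gripper is mounted at the origin on a cart in front of the work surface, level with it; the furniture and walls round the work are solid. World frame = base frame: x ahead of the robot, y to its left, z up, the work surface at z = 0. Lengths are in m, angles in degrees, forces in N, time in s.
With the tool pointing down it reaches from about 0.4 to 0.925 m from the base axis. Payload 4.1 kg.
Tool frame: the origin (TCP) lies at the very end of the fingers, on their centre line; the grasp point (between the pads) lies 19 mm behind it; z points along the fingers, y is the direction in which the jaws open and shut (so a half turn about z gives the same grasp; the last joint's range is limited). The gripper opens to 85 mm and grips with 20 to 120 N. Pads are 22 mm wide; open, the fingers measure 114 mm over their backs; the gripper's body (76 mm by 85 mm) begins 54 mm behind the grasp point. The pads swing forward as they close: fully open they stand 13 mm farther back than shut.
Start: joints at [-69.557, 22.827, 2.584, 88.041, -1.071, 69.15, -2.905], TCP at [0.286, 0.584, 0.231] pointing down, gripper open.
Joint ranges: [-161.44, 161.44], [-28.35, 127.94], [-78.24, 83.42], [0, 140.83], [-78.03, 258.03], [13.02, 114.36], [-168.23, 168.23]. Speed limits (degrees/s): [147.25, 147.25, 180, 180, 180, 180, 180].

## Interface

Orientations are given as a 3x3 rotation matrix whose columns are the frame's x, y, z axes.
In Python, from workcell import r, eyes gives the robot as it stands. The module is installed in compiled form; this text tells all that it offers. Calls block until the motion is done:
- r.movep(position, orientation): joint-space move of the TCP to a pose.
- r.line_to(position, rot=None, vel=0.15, contact_N=None): straight line of the TCP; rot=None keeps the orientation; vel is the mean speed in m/s. With contact_N (N) it stops when the force on the tool has changed by that much, and returns True; else False.
- r.goto_joints(angles): joint-space move.
- r.set_gripper(opening, newtons=None): finger opening in m; newtons is the grip in N (None keeps the last); returns when the fingers have stopped.
- r.dwell(seconds).
- r.solve_ik(position, orientation): joint angles nearest the present ones, or None.
- r.sense(): the state.
- eyes.get_image(name): name is "scene" or "top"; returns the picture (420x560x3 uint8, red, green, blue); there is no depth.
- eyes.camera_info(name): a dict with "fovy" (degrees; the focal length in pixels is half the picture's height over the tangent of half this angle, whatever the lens; pixels are square), "cx", "cy" (the principal point, pixels), "extrinsics" (4x4, takes a point from world to camera coordinates). Camera axes: x right, y down, z forward; pixel columns grow to the right and rows downward; lengths in m; the calibration is good to about 2 mm. A picture is of the moment at which its call begins. camera_info takes no time and is no camera call.
A pose or a line that the arm cannot do raises r.PlanningError and nothing moves.
- r.hand_in(): hands the job in, once; it reports no verdict.
The state is a dict: "clock": time; "joint_positions": joint angles; "qvel": joint speeds; "tau": joint torques, N m; "position": TCP position; "eef_rot": TCP orientation; "wrist_force": force on the tool from outside, world axes, zero at the start; "moment": the same for the moment, N m; "gripper_width": finger opening in m.
Only numpy, scipy, OpenCV 4.12 (cv2) and the standard library are available. Lean on these libraries where they do the work, as an engineer would, in place of code of your own. Each camera call takes 0.05 s, during which the arm holds its last target.

## Working session

There is one attempt and no reset: what is moved stays moved. The work goes in short steps, each a Python script; the robot and the scene stay as the last script left them, time stands still between calls to the robot, and variables do not carry over. Pictures are saved under pics/ and viewed, and the job is handed in when it is done.

```bash
mkdir -p pics; python3 - <<'E'
from workcell import r, eyes
import cv2
for n in ("scene","top"):
    im=eyes.get_image(n); cv2.imwrite(f"pics/{n}0.png",cv2.cvtColor(im,cv2.COLOR_RGB2BGR))
    print(n,eyes.camera_info(n))
s=r.sense(); print(s['clock'],s['position'],s['eef_rot'],s['wrist_force'],s['gripper_width'])
E
```

```text
scene {'fovy': 45.92681142320039, 'cx': 275.53090087079187, 'cy': 209.52729582250134, 'extrinsics': array([[ 0.77459412, -0.63244917, -0.00346498, -0.35120492],
       [-0.44369314, -0.53949404, -0.71559945,  0.34028658],
       [ 0.45071094,  0.55583651, -0.69850227,  1.13298244],
       [ 0.        ,  0.        ,  0.        ,  1.        ]])}
top {'fovy': 43.1987071784739, 'cx': 280.459089696374, 'cy': 209.3271806516275, 'extrinsics': array([[-2.36600195e-02, -9.99701787e-01, -6.04484693e-03,
         1.16409476e-01],
       [-9.74440341e-01,  2.44124689e-02, -2.23316038e-01,
         5.57914983e-01],
       [ 2.23397012e-01,  6.06680888e-04, -9.74727350e-01,
         1.49641366e+00],
       [ 0.00000000e+00,  0.00000000e+00,  0.00000000e+00,
         1.00000000e+00]])}
0.1 [0.28582802 0.58314123 0.23039013] [[-8.97962699e-01  4.40071077e-01 -6.61804370e-04]
 [ 4.40071558e-01  8.97961244e-01 -1.62121382e-03]
 [-1.19174636e-04 -1.74703082e-03 -9.99998467e-01]] [-0.04272683  0.33230516  0.06741007] 0.08522862462672189
```

View pics/scene0.png

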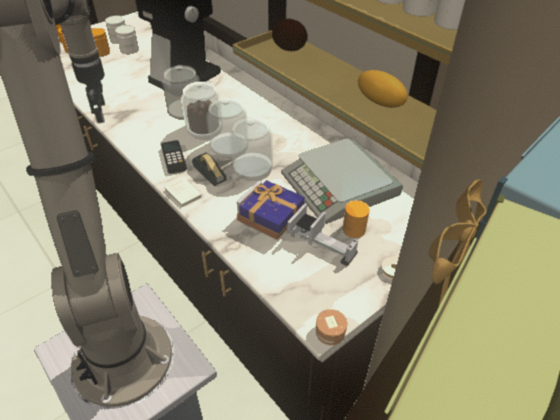

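View pics/top0.png

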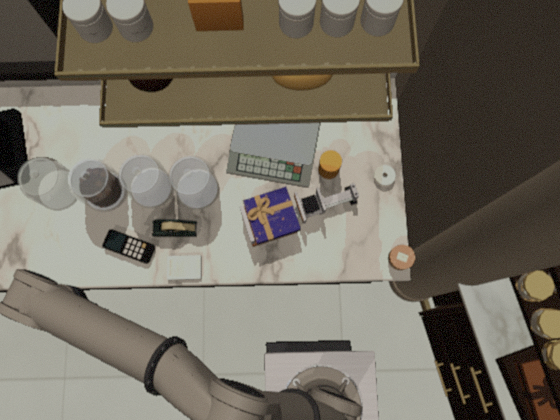

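The clamp bar runs to the right in the top view, from the box at about (272,215) to the end stop near (353,193). The black pad is near (311,204). I'll zoom in on it.

```bash
python3 - <<'E'
import cv2
a=cv2.imread("pics/top0.png")[150:260,230:370]; cv2.imwrite("pics/top0z.png",cv2.resize(a,None,fx=5.7,fy=5.4,interpolation=cv2.INTER_CUBIC) if 0 else cv2.resize(a,None,fx=5,fy=5,interpolation=cv2.INTER_CUBIC))
a=cv2.imread("pics/scene0.png")[165:275,230:370]; cv2.imwrite("pics/scene0z.png",cv2.resize(a,None,fx=5,fy=5,interpolation=cv2.INTER_CUBIC))
E
```

```text
(no output)
```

View pics/top0z.png

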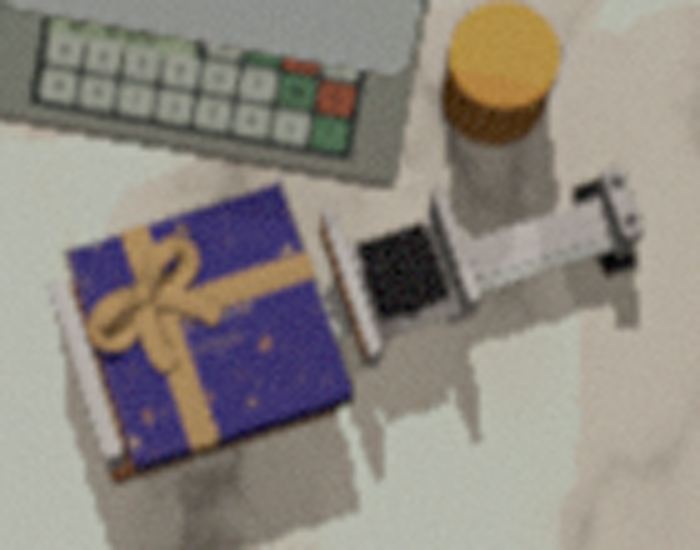

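View pics/scene0z.png

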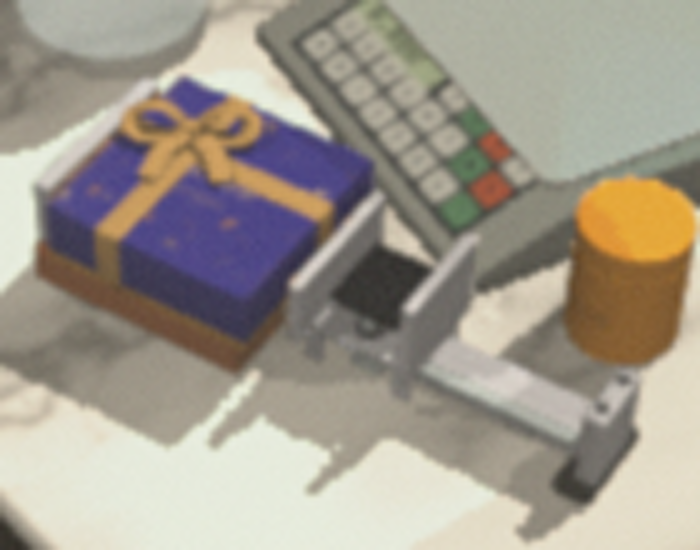

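```bash
cat > h.py <<'E'
import numpy as np
from scipy.optimize import least_squares
from workcell import r, eyes
CI={n:eyes.camera_info(n) for n in("scene","top")}
def proj(n,P):
    c=CI[n]; f=210/np.tan(np.radians(c['fovy'])/2)
    p=np.asarray(P)@c['extrinsics'][:3,:3].T+c['extrinsics'][:3,3]
    return np.stack([c['cx']+f*p[...,0]/p[...,2],c['cy']+f*p[...,1]/p[...,2]],-1)
def w(p,L):
    x,y,a=p[:3]; c,s=np.cos(a),np.sin(a); L=np.asarray(L,float)
    return np.stack([x+c*L[...,0]-s*L[...,1],y+s*L[...,0]+c*L[...,1],L[...,2]],-1)
E
cat > fit.py <<'E'
from h import *
# (cam, zoomed px, local x, local y (rel to pad centre if 1), z)
T=[((362,240),25,22,.069,1),((420,226),25,-22,.069,1),((446,305),-25,-22,.069,1),((388,320),-25,22,.069,1),
((326,214),45,32,.082,1),((370,361),-45,32,.082,1),((437,195),35,-32,.092,1),((470,311),-35,-32,.092,1),
((621,172),22,-258,.060,0),((638,232),-22,-258,.060,0)]
S=[((378,200),45,32,.082,1),((294,290),-45,32,.082,1),((477,241),35,-32,.092,1),((409,314),-35,-32,.092,1),((629,377),22,-258,.06,0),((594,416),-22,-258,.06,0)]
def res(p,full=False):
    out=[]
    for n,L,o in(("top",T,(230,150)),("scene",S,(230,165))):
        for (u,v),lx,ly,z,rel in L:
            y=ly/1e3+(-.105-p[3] if rel else 0)
            q=proj(n,w(p,[lx/1e3,y,z]))
            out.append(q-[o[0]+(u+.5)/5-.5,o[1]+(v+.5)/5-.5])
    out=np.array(out); return out if full else out.ravel()
s=least_squares(res,[.55,.1,0.1,.01],loss='soft_l1')
print(s.x,np.degrees(s.x[2])); print(res(s.x,True).round(2))
print("pad",w(s.x,[0,-.105-s.x[3],.07]),"stop",w(s.x,[0,-.251,.06]))
E
python3 fit.py
```

```text
[0.53870232 0.12547963 0.29261938 0.01169972] 16.765855627014297
[[-1.14  1.08]
 [ 1.4  -0.65]
 [ 1.75 -0.74]
 [-0.88  0.84]
 [ 0.77 -0.07]
 [ 1.85 -0.84]
 [ 0.59 -0.63]
 [ 1.91 -1.56]
 [-0.73 -0.29]
 [ 0.92  1.32]
 [-0.31 -1.65]
 [-1.12 -0.41]
 [-1.75 -1.35]
 [-1.54 -0.41]
 [ 0.42 -0.98]
 [-0.43  1.65]]
pad [0.57236567 0.01374062 0.07      ] stop [ 0.61110609 -0.11485076  0.06      ]
```

```bash
cat > ov.py <<'E'
from h import *
import cv2
def overlay(p,jaw,src,out,rel=0.002,k=5):
    yp=-.105-jaw
    def rect(x,y0,y1,z): return [[x,y0,z],[x,y1,z],[-x,y1,z],[-x,y0,z]]
    R=[rect(.025,yp+.022,yp-.022,.07-rel),rect(.045,yp+.036,yp+.028,.082),rect(.035,yp-.028,yp-.036,.092),rect(.022,-.251,-.265,.06),
       rect(.012,yp-.036,-.251,.034),rect(.060,.071,-.071,.034)]
    ims=[]
    for n,o in(("top",(230,150)),("scene",(230,165))):
        a=cv2.imread(src%n)[o[1]:o[1]+110,o[0]:o[0]+140]; a=cv2.resize(a,None,fx=k,fy=k,interpolation=cv2.INTER_CUBIC)
        for q in R:
            uv=((proj(n,w(p,q))-o+.5)*k-.5)
            cv2.polylines(a,[np.round(uv).astype(int)],True,(0,255,0),1)
        cv2.imwrite(out%n,a)
E
python3 -c "
from ov import *
overlay([0.5387,0.1255,0.2926],.0117,'pics/%s0.png','pics/ov_%s.png')"
```

```text
(no output)
```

View pics/ov_top.png

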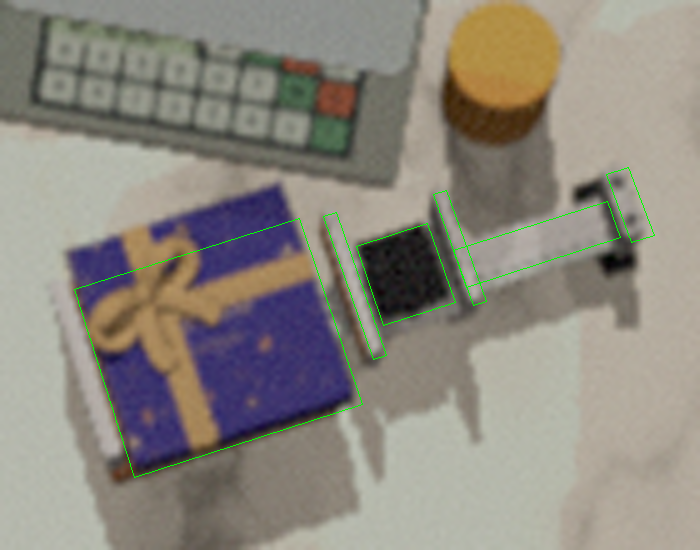

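View pics/ov_scene.png

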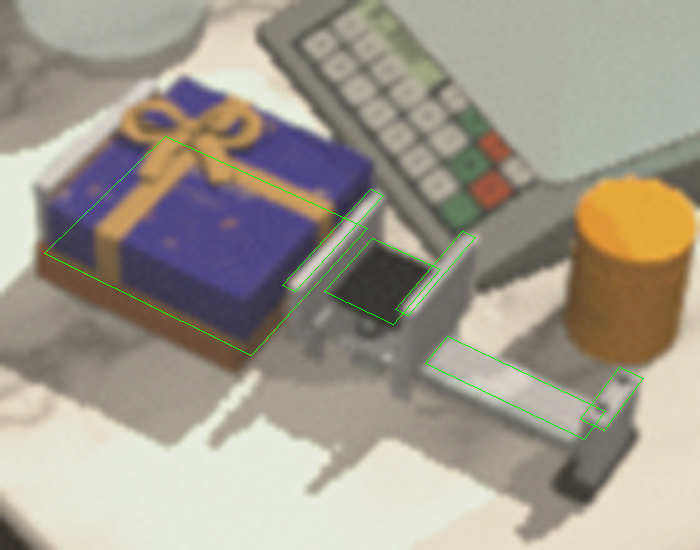

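The overlay fits to about 1 px (3 mm), with the bar yawed about 17°. The orange can at top (330,163) is near the gripper's path, so I'll triangulate it and check IK.

```bash
python3 - <<'E'
from h import *
def tri(a,b):
    return least_squares(lambda P:np.concatenate([proj("top",P)-a,proj("scene",P)-b]),[.6,0,.05])
t=tri([230+503/5,150+55/5],[230+635/5,165+220/5]);print("can top",t.x,t.fun)
t=tri([193,170],[248,133]);print("glass top?",t.x,t.fun)
p=[0.5387,0.1255,0.2926];jaw=.0117
for sgn in(1,-1):
    ex=w([0,0,p[2]],[0,sgn,0]); ez=np.array([0,0,-1.]); ey=np.cross(ez,ex); R=np.stack([ex,ey,ez],1)
    for j in(jaw,.115):
        for z in(.2,.06): print(sgn,j,z,r.solve_ik(w(p,[0,-.105-j-.01,z]),R))
    ex2=w([0,0,p[2]],[sgn,0,0]);R2=np.stack([ex2,np.cross(ez,ex2),ez],1)
    print("alt",r.solve_ik(w(p,[0,-.105-.0117-.01,.2]),R2))
E
```

```text
can top [ 0.70123074 -0.050173    0.08017937] [ 0.20754721 -0.34773707 -0.35800818  0.10871613]
glass top? [0.65259004 0.35443387 0.13873361] [-1.99937675  4.02069981  4.69952918 -1.27786889]
1 0.0117 0.2 [-33.00158626  19.67619372  35.70666795 101.4430652  -12.74729581
  62.94895168  23.72677689]
1 0.0117 0.06 [-28.56316705  29.4404966   30.98405967 108.36841581 -20.03976956
  47.59647543  29.62730176]
1 0.115 0.2 [-25.59870344  25.19952569  41.1162976   96.41047797 -17.96761781
  65.17893729  37.2195471 ]
1 0.115 0.06 [-19.9546689   33.52015542  33.74475139 103.16660699 -23.45026282
  50.42998661  41.37237693]
alt [-37.77332055  21.12249325  42.26774605 101.55132837 -15.73071642
  63.38055134 -63.52322747]
-1 0.0117 0.2 [ -54.63715659   35.58897766   72.6683657   101.86875405  -36.15985884
   70.31088033 -135.03435866]
-1 0.0117 0.06 [ -52.06701766   52.00969814   72.27161439  108.86999859  -56.07956898
   64.77574953 -120.385509  ]
-1 0.115 0.2 [ -41.6632716    40.4935867    72.50658524   96.74584804  -40.22290722
   73.55023196 -123.94119282]
-1 0.115 0.06 [ -40.17076535   55.25083849   72.20626735  103.62057268  -57.68721966
   67.77434203 -111.90745768]
alt [-23.58253725  17.86662285  23.43718843 101.21182098  -7.90475589
  62.53688549 109.26718567]
```

```bash
cat >> h.py <<'E'
p=[0.5387,0.1255,0.2926];jaw=.0117
ex=w([0,0,p[2]],[0,1,0]); ez=np.array([0,0,-1.]); R=np.stack([ex,np.cross(ez,ex),ez],1)
def st(t=""):
    s=r.sense(); print(t,round(s['clock'],2),s['position'].round(4),s['wrist_force'].round(2),round(s['gripper_width'],4)); return s
E
python3 - <<'E'
from h import *
import cv2
r.set_gripper(0.0,30)
pos=r.sense()['position']
r.line_to(pos+[0,0,.1],vel=.25); st("up")
r.movep(w(p,[0,-.105-jaw-.008,.25]),R); st("over")
r.line_to(w(p,[0,-.105-jaw-.008,.12]),R,vel=.15); st("near")
for n in("top","scene"): cv2.imwrite(f"pics/{n}1.png",cv2.cvtColor(eyes.get_image(n),cv2.COLOR_RGB2BGR)) 
from ov import overlay
overlay(p,jaw,'pics/%s1.png','pics/ov1_%s.png')
E
```

```text
up 1.42 [0.2861 0.5838 0.332 ] [-0.64 -0.96 -0.43] -0.0001
over 3.73 [0.5749 0.0079 0.25  ] [0.07 0.15 0.38] 0.0001
near 4.75 [0.5755 0.006  0.1209] [ 0.25 -0.05  0.08] -0.0
```

View pics/ov1_scene.png

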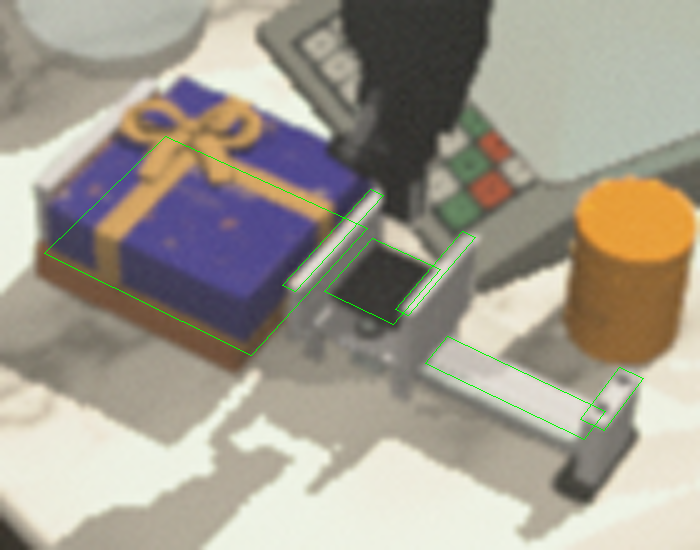

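View pics/ov1_top.png

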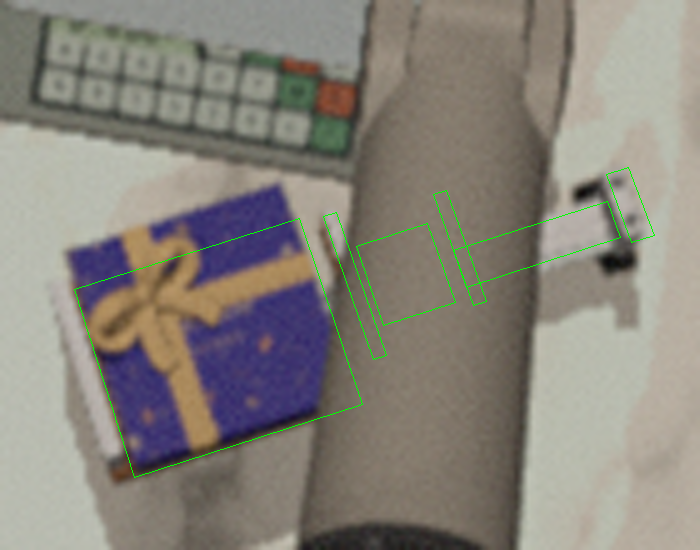

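The fingertips are at scene zoom (405,215), above the pad. I'll descend until they touch, then press.

```bash
python3 - <<'E'
from h import *
import cv2
print((proj("scene",r.sense()['position'])-[230,165])*5)
r.line_to(w(p,[0,-.105-jaw-.008,.080]),R,vel=.1,contact_N=8); st("80")
c=r.line_to(w(p,[0,-.105-jaw-.008,.066]),R,vel=.04,contact_N=8); st(f"66 {c}")
cv2.imwrite("pics/scene2.png",cv2.cvtColor(eyes.get_image("scene"),cv2.COLOR_RGB2BGR)) 
a=cv2.imread("pics/scene2.png")[165:275,230:370]; cv2.imwrite("pics/scene2z.png",cv2.resize(a,None,fx=5,fy=5,interpolation=cv2.INTER_CUBIC))
E
```

```text
[398.50116886 213.0583413 ]
80 5.4 [0.5748 0.006  0.08  ] [ 0.02 -0.39 -0.78] 0.0
66 False 5.9 [0.5749 0.0062 0.0663] [-0.16  1.16  3.34] 0.0001
```

View pics/scene2z.png

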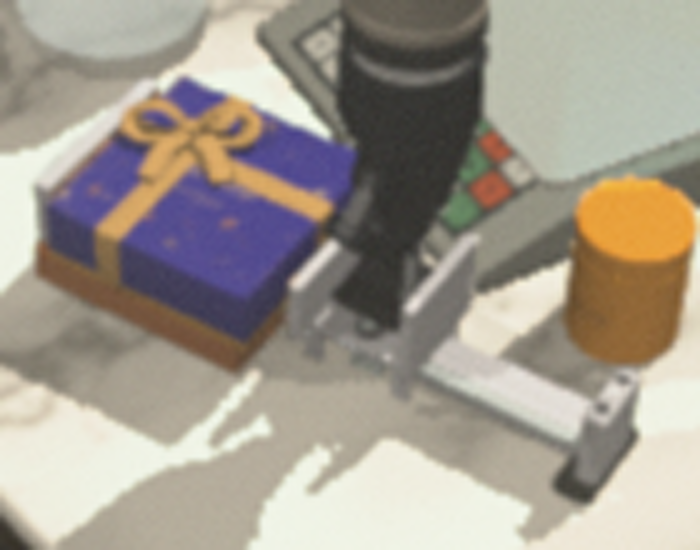

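The fingers are in the pocket at scene zoom (370,300), with 3.3 N upward from the pad spring. Next: press and push.

```bash
python3 - <<'E'
from h import *
import cv2
Y=-.105-jaw-.008
r.line_to(w(p,[0,Y,.0605]),R,vel=.04,contact_N=20); st("down")
r.dwell(.3); s=st("held")
c=r.line_to(w(p,[0,-.175,.0605]),R,vel=.06,contact_N=22); st(f"mid {c}")
if not c:
    c=r.line_to(w(p,[0,-.248,.0605]),R,vel=.05,contact_N=22); s=st(f"end {c}")
d=(r.sense()['position']-[p[0],p[1],0]); print("local y",-np.sin(p[2])*d[0]+np.cos(p[2])*d[1])
cv2.imwrite("pics/scene3.png",cv2.cvtColor(eyes.get_image("scene"),cv2.COLOR_RGB2BGR)) 
a=cv2.imread("pics/scene3.png")[165:275,230:370]; cv2.imwrite("pics/scene3z.png",cv2.resize(a,None,fx=5,fy=5,interpolation=cv2.INTER_CUBIC))
E
```

```text
down 6.23 [0.5751 0.0062 0.0609] [-1.11 -0.15  5.18] -0.0001
held 6.53 [0.575  0.0062 0.0608] [0.3  1.09 4.8 ] 0.0001
mid False 7.53 [ 0.5898 -0.0436  0.0608] [ 2.39 -1.05  4.38] 0.0002
end True 8.61 [ 0.6044 -0.0947  0.0605] [-1.56  1.1   5.04] -0.0001
local y -0.22980391305037792
```

View pics/scene3z.png

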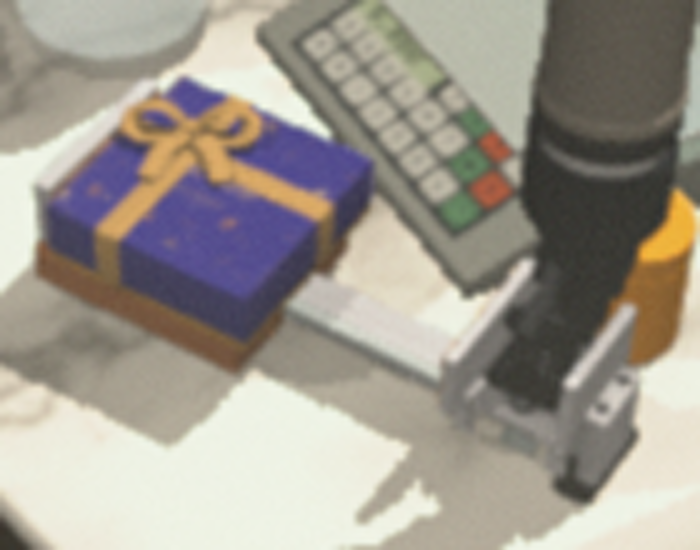

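The jaw is against the stop in the picture. The TCP is at local y -0.230 against the expected -0.232. I'll give it one gentle confirming push, then lift straight up.

```bash
python3 - <<'E'
from h import *
import cv2
c=r.line_to(w(p,[0,-.242,.0605]),R,vel=.02,contact_N=12); s=st(f"seat {c}")
q=s['position']
d=q-[p[0],p[1],0]; print("local y",-np.sin(p[2])*d[0]+np.cos(p[2])*d[1])
r.line_to([q[0],q[1],.13],vel=.06); st("up")
r.line_to([q[0],q[1],.33],vel=.2); 
r.movep([.40,.30,.35],R); st("clear")
for n in("top","scene"): cv2.imwrite(f"pics/{n}4.png",cv2.cvtColor(eyes.get_image(n),cv2.COLOR_RGB2BGR)) 
from ov import overlay
overlay(p,.110,'pics/%s4.png','pics/ov4_%s.png')
E
```

```text
seat True 9.05 [ 0.6043 -0.0946  0.0605] [-1.16  0.04  4.26] 0.0002
local y -0.22969108294185642
up 10.36 [ 0.604  -0.0945  0.1295] [ 0.44  1.   -0.03] 0.0001
clear 13.14 [0.4009 0.2989 0.35  ] [ 0.39 -0.23  0.92] -0.0002
```

View pics/ov4_top.png

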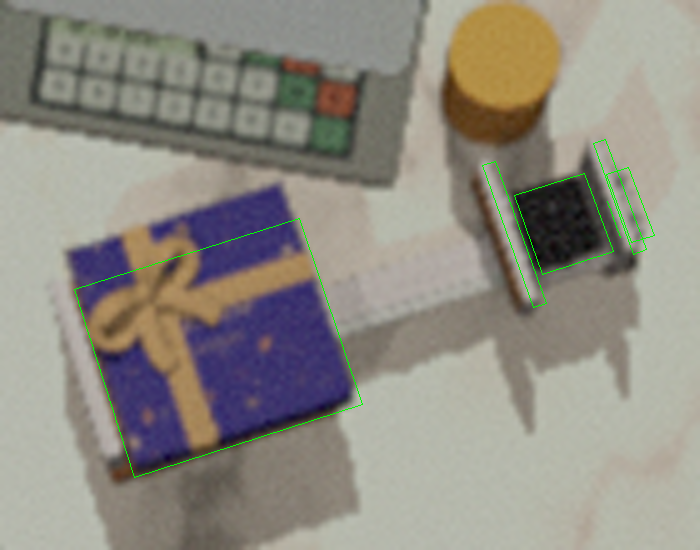

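View pics/ov4_scene.png

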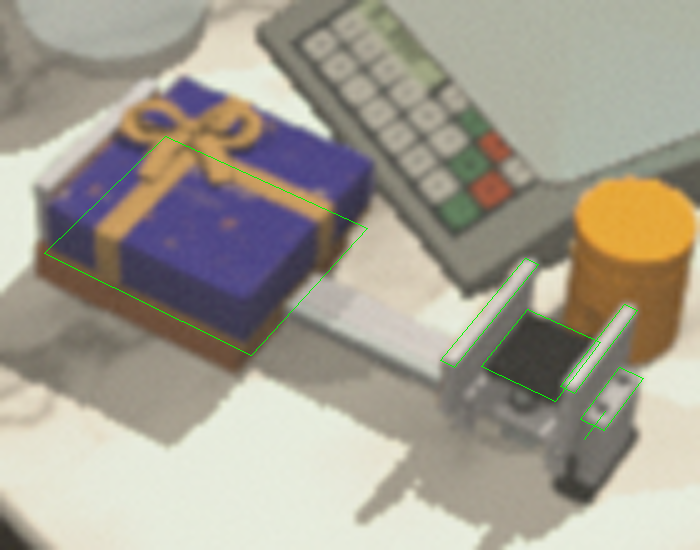

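View pics/top4.png

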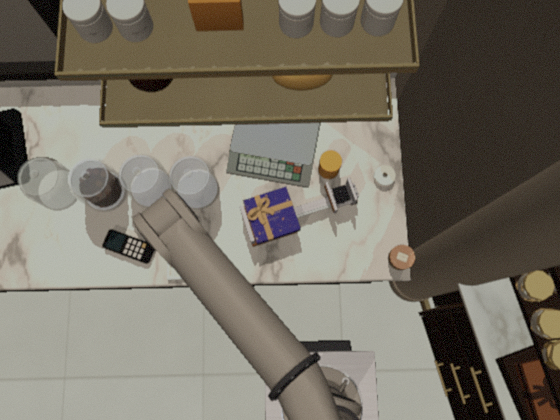

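```bash
python3 - <<'E'
from h import *
st(); r.dwell(.3); r.hand_in(); st("handed in")
E
```

```text
13.24 [0.4009 0.2989 0.35  ] [ 1.02 -0.36  0.26] -0.0003
the job is handed in; nothing more can be done
the job is handed in; nothing more can be done
```

I pressed the release pad down about 9 mm with the closed fingertips and held it there while pushing the jaw back until it hit something solid. I then lifted straight up, moved clear and handed the job in at about 13.5 s. No verdict was reported.

- **Jaw:** The hard contact came at the same place twice, with the fingertips at local y -0.230 m against an expected -0.232 m. That puts the jaw at about 0.108 m, against the 0.102 m required. The last pictures show the push plate against the end stop. The outline drawn for 0.110 m fits to about 1 px in the scene view. In the top view it is off by about 1 px (3 mm), much as it was before the push.
- **Release pad:** The force on the fingers rose to about 5 N while the pad was held and fell to 0 after the lift. The pad looks up in the pictures, but I did not measure its exact height.
- **Gift box and bystanders:** The gift box, ribbon reel and round tin look unmoved. The arm hid the order pad and the tape dispenser in the last top view, so I could not check those two. The arm crossed that side only at z 0.33 m and above.

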